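# Fit the thick pressure roller into the dough moulder's sprung cradle

### The job

Take the thick white roller from the sloping rack and fit it in the roller cradle: slip its low end under the hood of the sprung carriage, press the carriage back with it, and swing the raised end down between the carriage and the fixed cheek, so that the roller lies level in its two rests, and let go. Then tip the open keeper flap over past its snap point so that it springs shut over the roller's end at the cheek. Leave the thin roller and the other things on the table where they are.

Things in the scene. Friction and masses are not known exactly. Their poses are not given: they have to be found in the camera images.
- roller: The thick roller to be fitted: white plastic cylinder 130 mm long, 40 mm diameter, 0.18 kg (may vary), steel band and dark hub at both ends (both ends alike). Origin at its centre, x axis along its length. At the start it lies in one lane (either one) of the rack, x axis sloping up 25 degrees along the rack's x; level when fitted.
- thin_roller: The other roller in the rack, not to be used: white plastic, 28 mm diameter, 122 mm long. Origin at its centre, x along its length.
- rack: White fixed rack, base 160 x 210 mm. Origin on the table under its middle; x to the robot's left (yaw 1.2 to 1.75 rad), z up. Lanes at y = -48 and +48 mm slope up 25 degrees to +x. The roller lies in two V rests, 12 mm wide, 30 mm either side of its centre (fingers fit between them), low end on a stop as high as its axis; axis 85 mm high over x = 0. Lift it square off the slope.
- cradle: Fixed metal cradle, base 280 x 100 x 12 mm. Origin on the table under the seated roller's centre; x along it to the robot's left (yaw 1.2 to 1.75 rad), z up. Along x: rear block -144 to -132 mm, 62 high; V rests 12 mm wide at -30 and +30; cheek's inner face +65, 12 thick, 56 high; hinge ears at +110, 78 wide, 76 high. Clear beside the middle. Either side of the table, rack opposite.
- seat (a point): Centre of the roller when it is fitted: 44 mm above the table over the cradle's origin, axes as the cradle's. The seated roller reaches from -65 to +65 mm along x, bottom at 24 mm and top at 64 mm above the table.
- carriage (a joint): Sprung carriage, -x end of the cradle: 0 m at rest, grows as pressed to the cradle's -x, up to 0.060; 0.020 with the roller seated. Spring 2.4 N at rest plus 120 N/m. At rest only 110 mm from the cheek, less than the roller's length, so the roller enters tilted about 25 to 35 degrees, carriage end low; the top edge of that end touches the carriage first.
- carriage_face (a point): Middle of the carriage's pressing face (looks to +x of the cradle), 44 mm above the table, at x = -45 mm of the cradle when at rest; moves with the carriage. The face is 56 mm wide and reaches from 14 to 80 mm above the table; at its top a hood, underside 74 mm above the table, stands out 8 mm over the roller's end.
- keeper (a joint): Keeper flap, bistable sprung steel plate 58 mm wide, 76 mm from hinge to edge, 5 mm thick, hinged along the cradle's y. 0 rad = open stop (start): leaning 27 degrees to the cradle's +x past upright. 2.04 rad = shut: level, edge to -x, over the roller's end. Past upright (0.47 rad; surely by 0.6) it snaps shut by itself, before that it springs open. About 3 N at its edge tips it.
- keeper_edge (a point): Middle of the keeper's free edge, a round bar 8 mm thick, 72 mm from the hinge.
- keeper_hinge (a point): Middle of the keeper's hinge line, 72 mm above the table, at x = +110 mm of the cradle.
- shaker: Steel salt shaker 52 mm diameter, 90 mm high, bystander. Origin under its centre.
- scraper: Bench scraper 115 x 85 mm, white blade with wooden grip, lying, bystander.
- oil: Amber bottle 68 mm diameter, 160 mm high, bystander. Origin under its centre.
- bowl: Steel bowl 110 mm diameter, 50 mm high, bystander. Origin under its centre.
- pin: Wooden rolling pin 320 mm long, 52 mm thick, bystander. Origin under its middle.
Things that resemble listed ones, but are neither listed nor needed, are in the scene too. What is shaped like the roller but orange or red is not meant.

How it is judged:
On the way, in this order (a step that is already met when the one before it is completed fails the run):
1. the thick roller is lifted out of the rack (distance of roller from where it was at the start of the episode above 0.06 m), for 0.05 s.
2. the carriage is pressed back by more than 23 mm with the roller's end at it (value of joint carriage above 0.023 m and distance between roller and carriage_face below 0.1 m), for 0.05 s.
3. the roller lies in its seat, let go, with the keeper still open (distance between roller and seat below 0.009 m and angle between the x axis of roller and the x axis of seat, either way round below 0.09 rad and contact force between the fingers and roller below 0.1 N and value of joint keeper below 0.5 rad), for 0.2 s.
4. the keeper has sprung shut (value of joint keeper above 1.94 rad), for 0.2 s.
At the end, for the whole second after the job is handed in: The thick roller rests level in the cradle, its centre within 9 mm of the seat and its axis within 0.09 rad of the seat's, clamped by the carriage (pressed back 14 to 27 mm), the keeper shut (above 1.94 rad), everything at rest (distance between roller and seat below 0.009 m and angle between the x axis of roller and the x axis of seat, either way round below 0.09 rad and value of joint carriage between 0.014 and 0.027 m and value of joint keeper above 1.94 rad and linear speed of roller below 0.02 m/s); the robot touches nothing.
It fails at once if the thin roller is displaced by more than 40 mm (distance of thin_roller from where it was at the start of the episode above 0.04 m).
It fails at once if another thing on the table is displaced by more than 40 mm (distance of any of shaker, scraper, oil, bowl, pin from where it was at the start of the episode above 0.04 m).
It also fails if it takes over 58 s, if anything falls off the work surface, if the arm or the gripper's body presses on something with over 40 N, if the wrist force passes 120 N, or if a joint passes its speed limit or range.

### The arm

A 7-joint arm with a two-finger parallel gripper is mounted at the origin on the work surface. World frame = base frame: x ahead of the robot, y to its left, z up, the work surface at z = 0. Lengths are in m, angles in rad, forces in N, time in s.
With the tool pointing down it reaches from about 0.425 to 1.025 m from the base axis. Payload 9.4 kg.
Tool frame: the origin (TCP) lies between the finger pads; the fingertips stand 17 mm ahead of it and the grasp point (between the pads) lies 2 mm behind it; z points along the fingers, y is the direction in which the jaws open and shut (so a half turn about z gives the same grasp; the last joint's range is limited). The gripper opens to 93 mm and grips with 3 to 60 N. Pads are 15 mm wide; open, the fingers measure 128 mm over their backs; the gripper's body (75 mm by 188 mm) begins 65 mm behind the grasp point.
Start: joints at [-1.39, 0.599, -0.003, 1.599, 0.002, 0.943, -0.08], TCP at [0.185, 0.701, 0.236] pointing down, gripper open.
Joint ranges: [-2.57, 2.57], [-0.35, 1.97], [-1.29, 1.29], [0.11, 2.56], [-1.05, 4.19], [0.11, 1.86], [-2.63, 2.63]. Speed limits (rad/s): [2.22, 2.22, 3.01, 3.01, 3.14, 3.14, 3.14].

### API

Orientations are given as a unit quaternion [w, x, y, z].
In Python, from cell import bot gives the robot as it stands. The module is installed in compiled form; this text tells all that it offers.
- The arm moves only by the shell command python3 -m handwheel 'ROWS' [OPENING]. ROWS is JSON, a list that holds one entry, the list of rows, each a list of 6 numbers: the shift along the tool's x, y, z in cm, then the turn, a rotation vector about the tool's x, y, z in rad. A call has 1 to 5 rows; each row shifts and turns the commanded pose from where the row before left it, along the tool's axes as they then stand; what a row does not reach is not made up. A row lasts 1/12 s, in which the tool goes at most 41.7 mm and 7.16 degrees, less where a joint would pass 70% of its speed; a pose out of reach is approached as far as the arm can. A call is refused whole if a number of a shift passes 4.17 or a number of a turn 0.125, either way. A call with a gripper value outside its range is refused whole. OPENING is the closure, from 0 (fully open) to 1 (shut), set as the call begins (- or left out, the last holds). The fingers move at their own pace and stop on an object; the grip force is fixed at half the most. Time passes only in rows, so rows that do not move let the fingers close. It gives the time, the measured TCP pose, the force and the opening at its end, in the units of the state.
- bot.sense(): the state, without advancing time (a new reading comes with each control period).
- bot.read_camera(name): name is "scene" or "top"; returns the picture (384x512x3 uint8, red, green, blue); there is no depth.
- bot.camera_model(name): a dict with "K" (3x3 intrinsics, pixels), "R" (3x3) and "t" (3): a world point X has camera coordinates R X + t. Camera axes: x right, y down, z forward; pixel columns grow to the right and rows downward; lengths in m; the calibration is good to about 2 mm. A picture is of the moment at which its call begins. camera_model takes no time and is no camera call.
- bot.hand_in(): hands the job in, once; it reports no verdict.
The state is a dict: "clock": time; "q": joint angles; "dq": joint speeds; "joint_efforts": joint torques, N m; "ee_pos": TCP position; "ee_rot": TCP orientation; "wrist_force": force on the tool from outside, world axes, zero at the start; "wrist_torque": the same for the moment, N m; "width": opening from 0.0 (shut) to 1.0 (fully open).
Only numpy, scipy, OpenCV 4.12 (cv2) and the standard library are available. Lean on these libraries where they do the work, as an engineer would, in place of code of your own. Each camera call takes 0.05 s, during which the arm holds its last target.

## Working session

There is one attempt and no reset: what is moved stays moved. The work goes in short steps, Python scripts to look and compute and a shell command to move; the robot and the scene stay as the last step left them, time stands still between calls to the robot, and variables do not carry over. Pictures are saved under pics/ and viewed, and the job is handed in when it is done.

```bash
mkdir -p pics
python3 - <<'E'
from cell import bot
import cv2
s=bot.sense();print(s)
for n in("scene","top"):
    im=bot.read_camera(n);cv2.imwrite(f"pics/{n}0.png",im[:,:,::-1]);m=bot.camera_model(n);print(n,m)
E
```

```text
{'clock': 0.0, 'q': array([-1.38969286,  0.60013843, -0.00251699,  1.60011885,  0.00177303,
        0.94285345, -0.07982132]), 'dq': array([-0.00027677,  0.00116272, -0.00118336, -0.00033715, -0.00045263,
        0.00083588, -0.00085125]), 'joint_efforts': array([-8.24963881e-04, -7.65077591e+01,  1.49668369e+00, -2.52341706e+01,
       -5.24947315e-02,  1.73196103e-02,  1.74232714e-04]), 'ee_pos': array([0.18475367, 0.70060454, 0.23475463]), 'ee_rot': array([-3.13217832e-05,  1.28545210e-01,  9.91703360e-01, -7.57307670e-04]), 'wrist_force': array([ 0.14796721,  0.01745306, -0.39420871]), 'wrist_torque': array([-0.0403915 ,  0.03356464, -0.00210146]), 'width': 1.0001864864898415}
scene {'K': array([[453.25689605,   0.        , 257.83104603],
       [  0.        , 453.25689605, 186.25368885],
       [  0.        ,   0.        ,   1.        ]]), 'R': array([[-0.82710519,  0.56204322, -0.00210243],
       [ 0.46860942,  0.68753261, -0.55471085],
       [-0.31032599, -0.45978944, -0.83204053]]), 't': array([ 0.46482643, -0.11947154,  1.88818722])}
top {'K': array([[413.22610354,   0.        , 260.32534182],
       [  0.        , 413.22610354, 188.43804808],
       [  0.        ,   0.        ,   1.        ]]), 'R': array([[-0.01228838, -0.99988603, -0.00877067],
       [-0.99565261,  0.01304533, -0.09222639],
       [ 0.0923303 ,  0.00759923, -0.99569944]]), 't': array([-0.08351423,  0.52764514,  1.48512221])}
```

View pics/scene0.png

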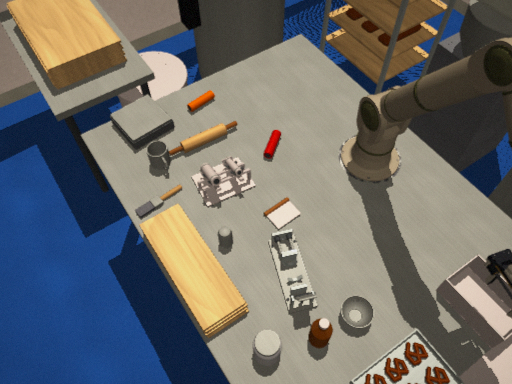

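View pics/top0.png

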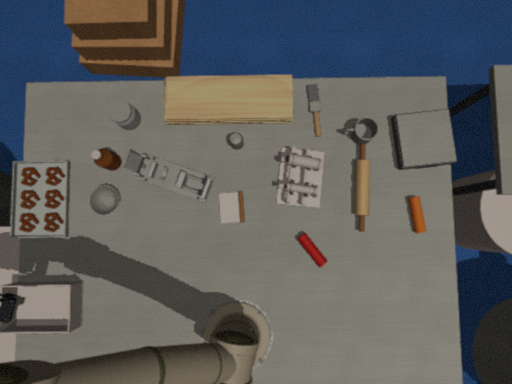

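The scene view shows the rack at about (223,182) and the cradle at about (292,270). In the top view they are at (300,177) and (170,177). Next I'll enlarge both.

Run:
```python
import cv2,numpy as np
a=cv2.imread("pics/scene0.png");b=cv2.imread("pics/top0.png")
f=lambda im,x,y,w,h:cv2.resize(im[y:y+h,x:x+w],(w*5,h*5),interpolation=cv2.INTER_CUBIC)
cv2.imwrite("pics/rack.png",np.hstack([f(a,185,145,75,70),f(b,268,142,66,70)]))
cv2.imwrite("pics/crad.png",np.hstack([f(a,260,222,62,95),f(b,118,135,98,95)]))
```

```text
(no output)
```

View pics/rack.png

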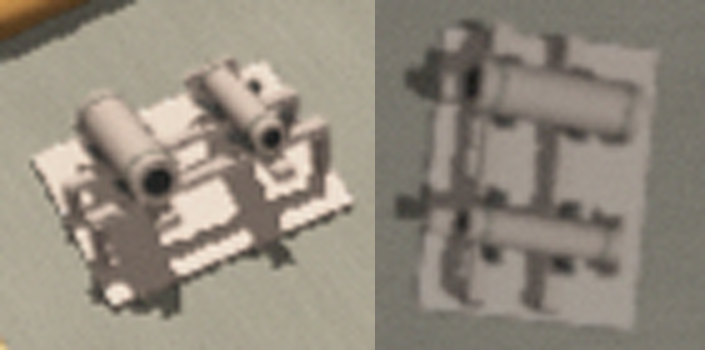

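View pics/crad.png

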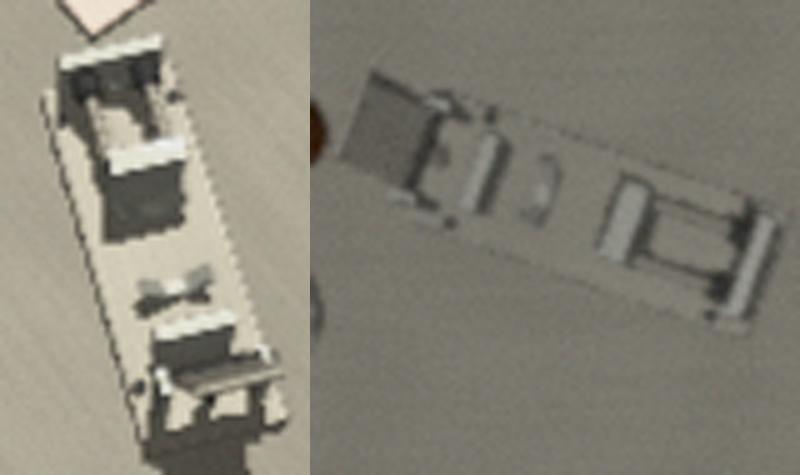

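Run:
```python
import cv2,numpy as np
a=cv2.imread("pics/scene0.png");b=cv2.imread("pics/top0.png")
def f(n,im,x,y,w,h,k):
    c=im[y:y+h,x:x+w].astype(float); lo,hi=np.percentile(c,1),np.percentile(c,99.5)
    c=np.clip((c-lo)/(hi-lo)*255,0,255).astype(np.uint8)
    c=cv2.resize(c,(w*k,h*k),interpolation=cv2.INTER_CUBIC)
    for i in range(0,w,10):
        cv2.line(c,(i*k,0),(i*k,6),(0,255,255),1);cv2.putText(c,str(x+i),(i*k+1,16),0,.35,(0,0,255))
    for i in range(0,h,10):
        cv2.line(c,(0,i*k),(6,i*k),(0,255,255),1);cv2.putText(c,str(y+i),(8,i*k+4),0,.35,(0,0,255))
    cv2.imwrite(f"pics/{n}.png",c)
f("rs",a,185,145,75,70,8);f("rt",b,268,142,70,72,8)
f("cs",a,262,225,60,90,6);f("ct",b,120,140,98,65,8)
```

```text
(no output)
```

View pics/rs.png

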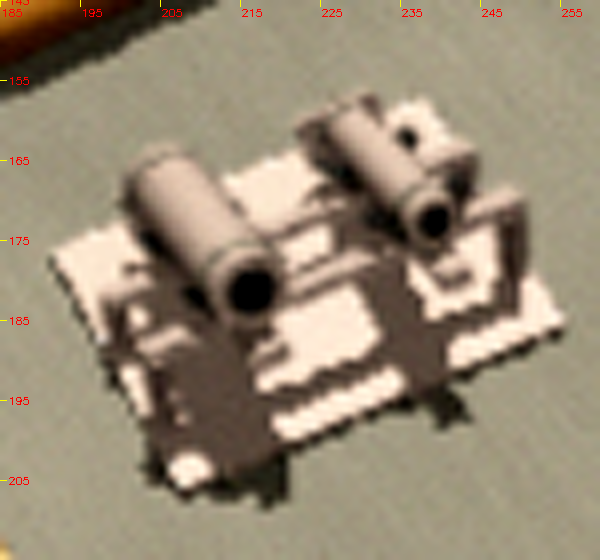

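View pics/rt.png

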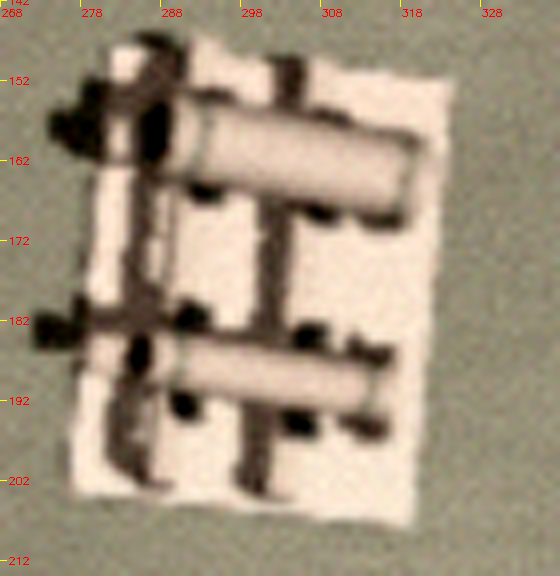

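View pics/cs.png

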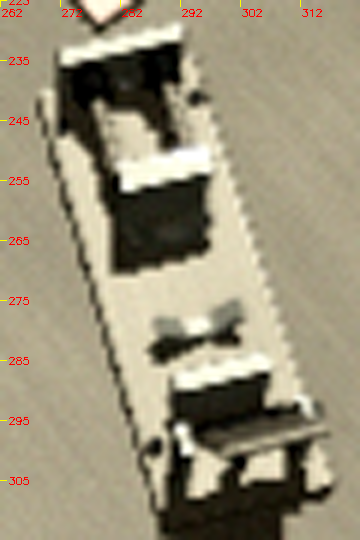

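View pics/ct.png

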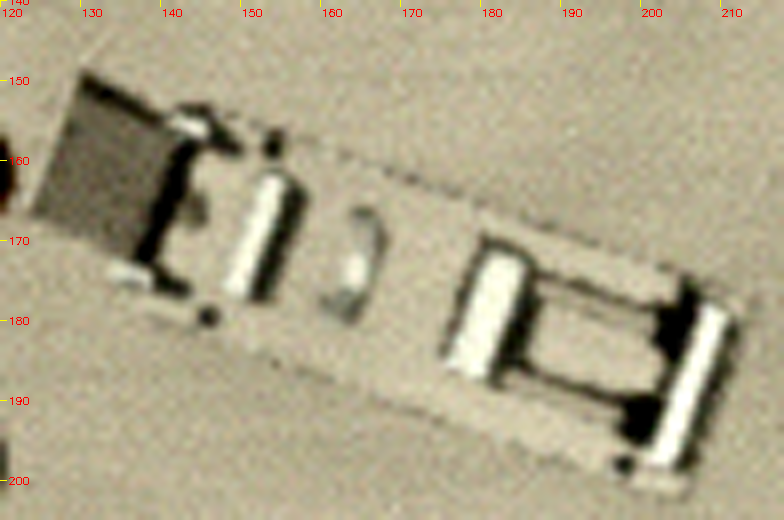

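The candidates are the far-lane roller (scene hub (216,181), top (302,161)) and the near-lane roller (scene hub (239,172), top (300,189)). The far one is clearly thicker in both views (about 12 px against 9 px in the top view), so it is the one meant. The orange (418,214) and red (312,249) ones aren't. Now I'll localise.

```bash
cat > h.py <<'E'
import numpy as np,cv2
from cell import bot
from scipy.spatial.transform import Rotation as Ro
def ray(n,p):
    m=bot.camera_model(n);K,R,t=[np.array(m[k]) for k in"KRt"]
    d=R.T@np.linalg.solve(K,[p[0],p[1],1.]);return -R.T@t,d/np.linalg.norm(d)
def plane(n,p,z):
    c,d=ray(n,p);return c+d*(z-c[2])/d[2]
def tri(ps,pt):
    A=0;b=0;cs=[]
    for n,p in(("scene",ps),("top",pt)):
        c,d=ray(n,p);P=np.eye(3)-np.outer(d,d);A=A+P;b=b+P@c;cs.append((c,d))
    X=np.linalg.solve(A,b);return X,[np.linalg.norm((np.eye(3)-np.outer(d,d))@(X-c)) for c,d in cs]
def proj(n,X):
    m=bot.camera_model(n);x=m["K"]@(m["R"]@np.asarray(X)+m["t"]);return x[:2]/x[2]
E
python3 - <<'E'
from h import *
a=cv2.imread("pics/scene0.png",0);b=cv2.imread("pics/top0.png",0)
def blob(im,x0,y0,x1,y1,th,dark=False):
    r=im[y0:y1,x0:x1];m=(r<th if dark else r>th).astype(np.uint8)
    n,l,s,c=cv2.connectedComponentsWithStats(m);i=1+np.argmax(s[1:,4]);
    w=(l==i); cn=max(cv2.findContours(w.astype(np.uint8),0,1)[0],key=cv2.contourArea)
    return c[i]+[x0,y0],s[i,4],cv2.minAreaRect(cn)[1:]
for nm,rs,rt,z in(("rear",(268,226,296,240),(196,172,216,202),.062),("carr",(278,246,300,262),(172,165,192,192),.08),("cheek",(288,281,310,294),(144,158,162,182),.056)):
    for th in (170,195):
        S=blob(a,*rs,th);
        for tt in (130,150):
            T=blob(b,*rt,tt)
            print(nm,th,tt,S,T);print(tri(S[0],T[0]),plane("scene",S[0],z),plane("top",T[0],z))
for nm,rs,rt in(("thick",(210,175,223,188),(283,152,291,164)),("thin",(234,167,244,178),(281,181,289,191))):
    S=blob(a,*rs,70,True);T=blob(b,*rt,45,True);print(nm,S,T,tri(S[0],T[0]))
# rack base
for p in((324.4-.4,152),(277,147.3),(277,203.3),(319.3,207)):
    print(plane("top",p,.01))
E
```

```text
rear 170 130 (array([281.81944444, 231.45833333]), np.int32(72), ((3.2539570331573486, 21.042255401611328), 77.47119140625)) (array([205.375, 188.5  ]), np.int32(48), ((2.457864284515381, 19.662914276123047), 20.556045532226562))
(array([0.52635696, 0.103684  , 0.06590945]), [np.float64(0.0017494170592077824), np.float64(0.0017494170592078915)]) [0.52637583 0.10100693 0.062     ] [0.52536442 0.10533562 0.062     ]Traceback (most recent call last):
  File "<stdin>", line 12, in <module>
  File "<stdin>", line 5, in blob
    return _wrapfunc(a, 'argmax', axis=axis, out=out, **kwds)
    return bound(*args, **kwds)
ValueError: attempt to get argmax of an empty sequence
```

Run:
```python
from h import *
np.set_printoptions(precision=4,suppress=True)
a=cv2.imread("pics/scene0.png",0);b=cv2.imread("pics/top0.png",0)
def blob(im,x0,y0,x1,y1,th,dark=False):
    r=im[y0:y1,x0:x1];
    m=(r<th if dark else r>th).astype(np.uint8)
    n,l,s,c=cv2.connectedComponentsWithStats(m)
    i=1+np.argmax(s[1:,4]);return c[i]+[x0,y0],s[i,4]
for nm,rs,rt,z in(("rear",(268,226,296,240),(196,172,216,202),.062),("carr",(278,246,300,262),(172,165,192,192),.08),("cheek",(288,281,310,294),(144,158,162,182),.056)):
    ra=a[rs[1]:rs[3],rs[0]:rs[2]];rb=b[rt[1]:rt[3],rt[0]:rt[2]]
    print(nm,np.percentile(ra,[50,90,99]),np.percentile(rb,[50,90,99]))
    for f in (.4,.6):
        th=[np.percentile(r,60)*(1-f)+np.percentile(r,99)*f for r in(ra,rb)]
        S=blob(a,*rs,th[0]);T=blob(b,*rt,th[1]);
        print(S,T,*tri(S[0],T[0]),plane("scene",S[0],z),plane("top",T[0],z))
for nm,rs,rt in(("thick",(210,175,223,188),(283,152,291,164)),("thin",(234,167,244,178),(281,181,289,191))):
    S=blob(a,*rs,70,True);T=blob(b,*rt,45,True);print(nm,S,T,tri(S[0],T[0]))
for p in((324.0,152),(277,147.3),(277,203.3),(319,207)):
    print(plane("top",p,.01))
```

```text
rear [160.  209.9 224. ] [113. 126. 147.]
(array([281.8 , 231.84]), np.int32(50)) (array([205.449 , 188.3673]), np.int32(49)) [0.5268 0.1039 0.0638] [np.float64(0.0014792067193555398), np.float64(0.001479206719355517)] [0.5273 0.1022 0.062 ] [0.5258 0.1051 0.062 ]
(array([281.7111, 231.9333]), np.int32(45)) (array([205.3095, 188.5   ]), np.int32(42)) [0.5268 0.1041 0.0634] [np.float64(0.001966334846988269), np.float64(0.001966334846988306)] [0.5278 0.1023 0.062 ] [0.5254 0.1056 0.062 ]
carr [163.5  223.   230.49] [119.  133.1 142. ]
(array([289.9028, 251.9444]), np.int32(72)) (array([180.1967, 179.2295]), np.int32(61)) [0.5575 0.1905 0.0848] [np.float64(0.00044971826704713754), np.float64(0.0004497182670470307)] [0.5562 0.1885 0.08  ] [0.5577 0.1918 0.08  ]
(array([289.3636, 252.0909]), np.int32(55)) (array([180.0185, 179.3704]), np.int32(54)) [0.5581 0.1904 0.0841] [np.float64(0.0017472932220687924), np.float64(0.001747293222068957)] [0.5581 0.1879 0.08  ] [0.5572 0.1924 0.08  ]
cheek [174. 217. 227.] [117.   124.   140.69]
(array([299.0488, 286.122 ]), np.int32(41)) (array([151.242
[... 186 characters left out ...]
2, 286.129 ]), np.int32(31)) (array([151.069 , 169.2414]), np.int32(29)) [0.5987 0.2997 0.06  ] [np.float64(0.0015562435324469803), np.float64(0.0015562435324467877)] [0.5988 0.2977 0.056 ] [0.5981 0.3018 0.056 ]
thick (array([216., 181.]), np.int32(23)) (array([286.7143, 158.2857]), np.int32(7)) (array([ 0.6224, -0.1842,  0.1169]), [np.float64(0.0015764192045501658), np.float64(0.0015764192045501534)])
thin (array([239. , 172.2]), np.int32(10)) (array([285. , 185.5]), np.int32(2)) (array([ 0.5279, -0.1762,  0.1081]), [np.float64(0.0001857693463051449), np.float64(0.00018576934630507583)])
[ 0.6606 -0.3281  0.01  ]
[ 0.6807 -0.154   0.01  ]
[ 0.4722 -0.1507  0.01  ]
[ 0.4567 -0.3044  0.01  ]
```

Run:
```python
from h import *
np.set_printoptions(precision=4,suppress=True)
T=[(324.2,151.8),(281.3,147.6),(276.7,203.4),(319.1,207.2)]
S=[(237.7,156.8),(255.2,184.3),(190.6,176.1),(206.8,205.8)]
t=np.array([plane("top",p,.01) for p in T]);s=np.array([plane("scene",p,.01) for p in S]);print(t,t.mean(0),'\n',s,s.mean(0))
a=cv2.imread("pics/scene0.png");b=cv2.imread("pics/top0.png")
f=lambda im,x,y,w,h:cv2.resize(im[y:y+h,x:x+w],(w*6,h*6),interpolation=cv2.INTER_CUBIC)
cv2.imwrite("pics/oil.png",np.hstack([f(a,295,295,65,60),f(b,85,140,60,60)]))
```

```text
[[ 0.6613 -0.3288  0.01  ]
 [ 0.6793 -0.17    0.01  ]
 [ 0.4719 -0.1496  0.01  ]
 [ 0.4559 -0.3047  0.01  ]] [ 0.5671 -0.2383  0.01  ] 
 [[ 0.455  -0.3059  0.01  ]
 [ 0.4719 -0.1511  0.01  ]
 [ 0.6647 -0.3307  0.01  ]
 [ 0.6821 -0.1734  0.01  ]] [ 0.5684 -0.2403  0.01  ]
```

View pics/oil.png

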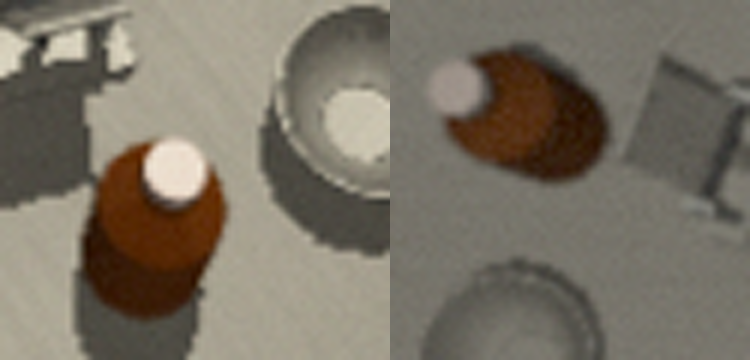

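Run:
```python
from h import *
np.set_printoptions(precision=4,suppress=True)
X,_=tri((323.9,322.8),(96.1,154.1));print(X)
o=np.array([.5741,.2332]);u=np.array([.3443,.9389]);v=np.array([-.9389,.3443])
d=X[:2]-o;print(d@u,d@v)
# grasp target
ua=np.array([.109,.994,0]);ua/=np.linalg.norm(ua);th=np.radians(25);c,s=np.cos(th),np.sin(th);z=np.array([0,0,1.])
tx=c*ua+s*z; tz=s*ua-c*z; ty=np.cross(tz,tx);R=np.c_[tx,ty,tz]
S=bot.sense();q=S["ee_rot"];R0=Ro.from_quat(q[[1,2,3,0]]).as_matrix()
print(R0);P=np.array([.6157,-.2437,.085])
print(R,"rotvec tool",Ro.from_matrix(R0.T@R).as_rotvec(), "grasp tcp",P+.002*tz,"pre",P-.1*tz)
```

```text
[0.6367 0.459  0.1604]
0.23357604031039964 0.01899920810423397
[[-0.967   0.2549 -0.0002]
 [ 0.2549  0.967  -0.0014]
 [-0.0002 -0.0014 -1.    ]]
[[ 0.0988  0.994   0.0461]
 [ 0.9009 -0.109   0.4201]
 [ 0.4226  0.     -0.9063]] rotvec tool [-0.311   0.3609  1.3978] grasp tcp [ 0.6158 -0.2429  0.0832] pre [ 0.6111 -0.2857  0.1756]
```

```bash
cat >> h.py <<'E'
def pose():
    S=bot.sense();q=S["ee_rot"];return S["ee_pos"],Ro.from_quat(q[[1,2,3,0]]).as_matrix(),S
def Rt(yaw,th):
    u=np.array([np.cos(yaw),np.sin(yaw),0]);z=np.array([0,0,1.]);c,s=np.cos(th),np.sin(th)
    tx=c*u+s*z;tz=s*u-c*z;return np.c_[tx,np.cross(tz,tx),tz]
def rows(P,R,step=.035,p0=None,R0=None):
    p,r,_=pose()
    if p0 is not None:p,r=p0,R0
    rv=Ro.from_matrix(r.T@R).as_rotvec();d=np.asarray(P)-p
    n=max(1,int(np.ceil(max(np.linalg.norm(d)/step,np.linalg.norm(rv)/.115))))
    out=[]
    for i in range(n):
        sh=r.T@(d/n)*100;w=rv/n
        out.append([round(float(x),2) for x in sh]+[round(float(x),3) for x in w]);r=r@Ro.from_rotvec(w).as_matrix()
    for i in range(0,n,5):print(str([out[i:i+5]]).replace(" ",""))
def cr(x,y,z): # cradle -> world
    return np.array([.5741+.3443*x-.9389*y,.2332+.9389*x+.3443*y,z])
YC=1.2192
def incr(p):
    d=np.asarray(p)[:2]-[.5741,.2332];return d@[.3443,.9389],d@[-.9389,.3443],p[2]
E
python3 - <<'E'
from h import *
p,r,_=pose()
P=[.52,.1,.32];R=Rt(1.4617,0.0);rows(P,R);print()
P2=np.array([.6157,-.2437,.085]);R2=Rt(1.4617,np.radians(25));rows(P2-.12*R2[:,2],R2,p0=P,R0=R)
E
```

```text
[[[-2.39,-2.48,-0.42,-0.0,0.0,0.071],[-2.56,-2.3,-0.42,-0.0,0.0,0.071],[-2.71,-2.11,-0.42,-0.0,0.0,0.071],[-2.86,-1.92,-0.42,-0.0,0.0,0.071],[-2.99,-1.71,-0.42,-0.0,0.0,0.071]]]
[[[-3.1,-1.49,-0.42,-0.0,0.0,0.071],[-3.2,-1.27,-0.42,-0.0,0.0,0.071],[-3.28,-1.04,-0.42,-0.0,0.0,0.071],[-3.34,-0.8,-0.42,-0.0,0.0,0.071],[-3.39,-0.56,-0.42,-0.0,0.0,0.071]]]
[[[-3.42,-0.32,-0.42,-0.0,0.0,0.071],[-3.44,-0.08,-0.42,-0.0,0.0,0.071],[-3.44,0.17,-0.42,-0.0,0.0,0.071],[-3.41,0.41,-0.43,-0.0,0.0,0.071],[-3.38,0.65,-0.43,-0.0,0.0,0.071]]]
[[[-3.32,0.89,-0.43,-0.0,0.0,0.071],[-3.25,1.13,-0.43,-0.0,0.0,0.071],[-3.16,1.35,-0.43,-0.0,0.0,0.071],[-3.06,1.58,-0.43,-0.0,0.0,0.071],[-2.94,1.79,-0.43,-0.0,0.0,0.071]]]

[[[-2.94,1.02,0.97,0.0,0.034,0.0],[-2.97,1.02,0.87,0.0,0.034,0.0],[-3.0,1.02,0.77,0.0,0.034,0.0],[-3.02,1.02,0.67,0.0,0.034,0.0],[-3.04,1.02,0.57,0.0,0.034,0.0]]]
[[[-3.06,1.02,0.47,0.0,0.034,0.0],[-3.07,1.02,0.36,0.0,0.034,0.0],[-3.08,1.02,0.26,0.0,0.034,0.0],[-3.09,1.02,0.16,0.0,0.034,0.0],[-3.09,1.02,0.05,0.0,0.034,0.0]]]
[[[-3.09,1.02,-0.05,0.0,0.034,0.0],[-3.09,1.02,-0.15,0.0,0.034,0.0],[-3.08,1.02,-0.26,0.0,0.034,0.0]]]
```

```bash
python3 -m handwheel '[[[-2.4,-2.5,-0.4,0,0,0.07],[-2.6,-2.3,-0.4,0,0,0.07],[-2.7,-2.1,-0.4,0,0,0.07],[-2.9,-1.9,-0.4,0,0,0.07],[-3.0,-1.7,-0.4,0,0,0.07]]]' 0; python3 -m handwheel '[[[-3.1,-1.5,-0.4,0,0,0.07],[-3.2,-1.3,-0.4,0,0,0.07],[-3.3,-1.0,-0.4,0,0,0.07],[-3.3,-0.8,-0.4,0,0,0.07],[-3.4,-0.6,-0.4,0,0,0.07]]]'
```

```text
clock: 0.52
ee_pos: [0.2705, 0.549, 0.2554]
ee_rot: [0.0, 0.301, 0.954, -0.0]
wrist_force: [0.9, 1.3, -0.3]
width: 0.998
clock: 0.93
ee_pos: [0.355, 0.3995, 0.2757]
ee_rot: [-0.0, 0.462, 0.887, -0.0]
wrist_force: [1.0, 0.6, 0.3]
width: 1.007
```

```bash
python3 -m handwheel '[[[-3.4,-0.3,-0.4,0,0,0.07],[-3.4,-0.1,-0.4,0,0,0.07],[-3.4,0.2,-0.4,0,0,0.07],[-3.4,0.4,-0.4,0,0,0.07],[-3.4,0.6,-0.4,0,0,0.07]]]'; python3 -m handwheel '[[[-3.3,0.9,-0.4,0,0,0.07],[-3.2,1.1,-0.4,0,0,0.07],[-3.2,1.4,-0.4,0,0,0.07],[-3.1,1.6,-0.4,0,0,0.07],[-2.9,1.8,-0.4,0,0,0.07]]]'
```

```text
clock: 1.35
ee_pos: [0.4399, 0.2511, 0.2958]
ee_rot: [-0.0, 0.61, 0.793, -0.0]
wrist_force: [0.3, 0.5, -0.1]
width: 0.999
clock: 1.77
ee_pos: [0.527, 0.1027, 0.3158]
ee_rot: [-0.0, 0.738, 0.674, -0.0]
wrist_force: [0.5, 0.5, -0.4]
width: 0.998
```

Run:
```python
from h import *
P2=np.array([.6157,-.2437,.085]);R2=Rt(1.4617,np.radians(25));rows(P2-.12*R2[:,2],R2)
```

```text
[[[-2.98,0.91,0.94,-0.0,0.034,0.001],[-3.01,0.92,0.84,-0.0,0.034,0.001],[-3.04,0.92,0.74,-0.0,0.034,0.001],[-3.06,0.92,0.64,-0.0,0.034,0.001],[-3.08,0.93,0.53,-0.0,0.034,0.001]]]
[[[-3.09,0.93,0.43,-0.0,0.034,0.001],[-3.1,0.94,0.33,-0.0,0.034,0.001],[-3.11,0.94,0.22,-0.0,0.034,0.001],[-3.11,0.95,0.12,-0.0,0.034,0.001],[-3.12,0.95,0.01,-0.0,0.034,0.001]]]
[[[-3.11,0.95,-0.09,-0.0,0.034,0.001],[-3.11,0.96,-0.19,-0.0,0.034,0.001],[-3.1,0.96,-0.3,-0.0,0.034,0.001]]]
```

```bash
python3 -m handwheel '[[[-3.0,0.9,0.9,0,0.034,0.001],[-3.0,0.9,0.8,0,0.034,0.001],[-3.0,0.9,0.7,0,0.034,0.001],[-3.1,0.9,0.6,0,0.034,0.001],[-3.1,0.9,0.5,0,0.034,0.001]]]'; python3 -m handwheel '[[[-3.1,0.9,0.4,0,0.034,0.001],[-3.1,0.9,0.3,0,0.034,0.001],[-3.1,0.9,0.2,0,0.034,0.001],[-3.1,1.0,0.1,0,0.034,0.001],[-3.1,1.0,0,0,0.034,0.001]]]';python3 -m handwheel '[[[-3.1,1.0,-0.1,0,0.034,0.001],[-3.1,1.0,-0.2,0,0.034,0.001],[-3.1,1.0,-0.3,0,0.034,0.001],[0,0,0,0,0,0],[0,0,0,0,0,0]]]'
python3 - <<'E'
from h import *
P2=np.array([.6157,-.2437,.085]);R2=Rt(1.4617,np.radians(25))
p,r,s=pose();print(p,P2-.12*R2[:,2],s['q'],r)
rows(P2+.003*R2[:,2],R2,step=.025)
for n in("scene","top"):
    im=bot.read_camera(n);cv2.imwrite(f"pics/{n}1.png",im[:,:,::-1])
a=cv2.imread("pics/scene1.png");b=cv2.imread("pics/top1.png")
f=lambda im,x,y,w,h:cv2.resize(im[y:y+h,x:x+w],(w*4,h*4),interpolation=cv2.INTER_CUBIC)
cv2.imwrite("pics/pre.png",np.hstack([f(a,175,110,100,110),f(b,255,120,100,110)]))
E
```

```text
clock: 2.18
ee_pos: [0.5582, -0.0497, 0.2698]
ee_rot: [-0.058, 0.736, 0.672, 0.063]
wrist_force: [-0.1, -0.2, -0.4]
width: 1.0
clock: 2.6
ee_pos: [0.591, -0.2021, 0.2233]
ee_rot: [-0.115, 0.73, 0.662, 0.126]
wrist_force: [1.0, 0.4, 0.6]
width: 0.998
clock: 3.02
ee_pos: [0.611, -0.2945, 0.1935]
ee_rot: [-0.149, 0.725, 0.653, 0.161]
wrist_force: [-0.7, 0.8, 0.7]
width: 0.999
[ 0.61100762 -0.29452908  0.19348718] [ 0.61017824 -0.29411269  0.19375693] [ 0.36286393  0.70644224  0.3132979   1.64094157 -0.6383319   1.15819194
  0.88714455] [[ 0.09576321  0.99463402  0.039148  ]
 [ 0.89894046 -0.10330569  0.42571585]
 [ 0.42747568 -0.0055762  -0.90400965]]
[[[-0.01,0.0,2.46,-0.001,-0.001,0.001],[-0.0,-0.0,2.46,-0.001,-0.001,0.001],[0.0,-0.01,2.46,-0.001,-0.001,0.001],[0.0,-0.01,2.46,-0.001,-0.001,0.001],[0.01,-0.01,2.46,-0.001,-0.001,0.001]]]
```

View pics/pre.png

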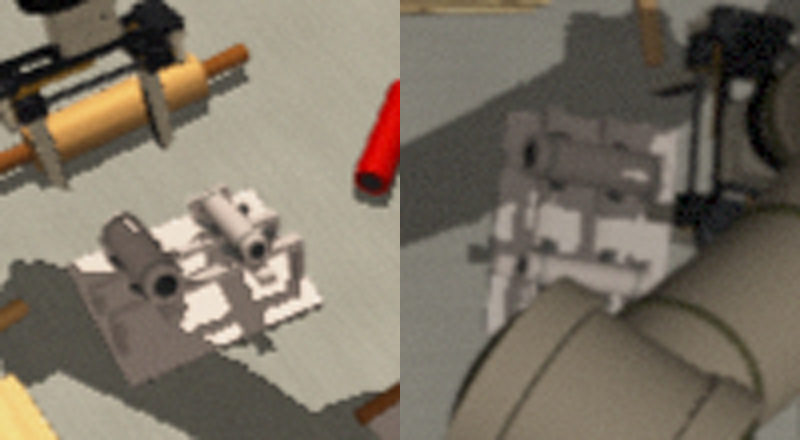

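The gripper is over the far, thick roller: scene hub (216,181), pads straddling the lane. Moving down along the tool axis.

```bash
python3 -m handwheel '[[[0,0,2.5,0,-0.001,0.001],[0,0,2.5,0,-0.001,0.001],[0,0,2.5,0,-0.001,0.001],[0,0,2.4,0,-0.001,0.001],[0,0,2.4,0,-0.001,0.001]]]'; python3 -m handwheel '[[[0,0,0,0,0,0],[0,0,0,0,0,0]]]'
python3 - <<'E'
from h import *
p,r,s=pose();print(p,r)
d=r.T@(np.array([.6157,-.2437,.085])-p);print("roller in tool cm",d*100)
E
```

```text
clock: 3.53
ee_pos: [0.6177, -0.2368, 0.0846]
ee_rot: [-0.147, 0.725, 0.654, 0.16]
wrist_force: [0.2, -0.5, 0.3]
width: 0.998
clock: 3.7
ee_pos: [0.6172, -0.2374, 0.0846]
ee_rot: [-0.148, 0.725, 0.654, 0.159]
wrist_force: [-0.9, -0.2, 0.5]
width: 0.999
[ 0.61716416 -0.23736736  0.08459738] [[ 0.0938988   0.99487567  0.03748895]
 [ 0.9006118  -0.10093175  0.42274243]
 [ 0.42435998 -0.00593201 -0.90547414]]
roller in tool cm [-0.56698799 -0.08198815 -0.30965324]
```

```bash
python3 -m handwheel '[[[-0.55,-0.1,-0.1,0,0,0],[0,0,0,0,0,0],[0,0,0,0,0,0]]]'
python3 - <<'E'
from h import *
p,r,s=pose();print(p)
d=r.T@(np.array([.6157,-.2437,.085])-p);print("roller in tool cm",d*100)
E
```

```text
clock: 3.95
ee_pos: [0.6158, -0.2467, 0.0843]
ee_rot: [-0.146, 0.726, 0.653, 0.16]
wrist_force: [0.1, 0.9, -0.1]
width: 1.001
[ 0.61578224 -0.24666993  0.08428127]
roller in tool cm [ 0.29727104 -0.0396581   0.05912425]
```

```bash
for i in 1 2 3; do python3 -m handwheel '[[[0,0,0,0,0,0]]]' | sed -n 2,3p; done
```

```text
ee_pos: [0.6158, -0.246, 0.0839]
ee_rot: [-0.146, 0.726, 0.653, 0.16]
ee_pos: [0.6156, -0.2455, 0.0835]
ee_rot: [-0.146, 0.726, 0.653, 0.16]
ee_pos: [0.6156, -0.2453, 0.0832]
ee_rot: [-0.147, 0.726, 0.653, 0.16]
```

```bash
python3 -m handwheel '[[[0.1,0,0,0,0,0],[0,0,0,0,0,0],[0,0,0,0,0,0],[0,0,0,0,0,0],[0,0,0,0,0,0]]]' 1;python3 -m handwheel '[[[0,0,0,0,0,0],[0,0,0,0,0,0],[0,0,0,0,0,0]]]'
```

```text
clock: 4.62
ee_pos: [0.6156, -0.2441, 0.0832]
ee_rot: [-0.147, 0.726, 0.653, 0.159]
wrist_force: [-0.5, -0.3, 1.1]
width: 0.693
clock: 4.87
ee_pos: [0.6156, -0.2441, 0.0833]
ee_rot: [-0.147, 0.726, 0.653, 0.159]
wrist_force: [0.9, 0.1, 0.6]
width: 0.474
```

```bash
python3 -m handwheel '[[[0,0,0,0,0,0],[0,0,0,0,0,0],[0,0,0,0,0,0]]]'; python3 -m handwheel '[[[0,0,0,0,0,0],[0,0,-1,0,0,0],[0,0,-2,0,0,0],[0,0,-3,0,0,0],[0,0,-3,0,0,0]]]'
```

```text
clock: 5.12
ee_pos: [0.6159, -0.2442, 0.0833]
ee_rot: [-0.147, 0.726, 0.653, 0.16]
wrist_force: [2.4, 0.5, -1.1]
width: 0.424
clock: 5.53
ee_pos: [0.611, -0.2821, 0.1655]
ee_rot: [-0.148, 0.726, 0.653, 0.159]
wrist_force: [0.1, -0.7, -2.4]
width: 0.425
```

Run:
```python
from h import *
R=Rt(YC,np.radians(30));p,r,s=pose()
P1=[.60,-.20,.26]
rows(P1,Rt(1.4617,np.radians(25)));print();rows(cr(.045,0,.20),R,p0=P1,R0=Rt(1.4617,np.radians(25)))
```

```text
[[[2.82,-0.5,-1.28,-0.002,-0.0,0.0],[2.82,-0.5,-1.28,-0.002,-0.0,0.0],[2.82,-0.5,-1.29,-0.002,-0.0,0.0],[2.82,-0.5,-1.29,-0.002,-0.0,0.0]]]

[[[2.87,-0.44,1.81,-0.008,0.006,0.015],[2.85,-0.5,1.83,-0.008,0.006,0.015],[2.83,-0.56,1.84,-0.008,0.006,0.015],[2.81,-0.62,1.85,-0.008,0.006,0.015],[2.79,-0.68,1.86,-0.008,0.006,0.015]]]
[[[2.77,-0.73,1.88,-0.008,0.006,0.015],[2.75,-0.79,1.89,-0.008,0.006,0.015],[2.72,-0.85,1.9,-0.008,0.006,0.015],[2.7,-0.91,1.91,-0.008,0.006,0.015],[2.67,-0.96,1.92,-0.008,0.006,0.015]]]
[[[2.64,-1.02,1.92,-0.008,0.006,0.015],[2.61,-1.07,1.93,-0.008,0.006,0.015],[2.59,-1.13,1.94,-0.008,0.006,0.015],[2.56,-1.18,1.95,-0.008,0.006,0.015]]]
```

```bash
python3 -m handwheel '[[[2.8,-0.5,-1.3,-0.002,0,0],[2.8,-0.5,-1.3,-0.002,0,0],[2.8,-0.5,-1.3,-0.002,0,0],[2.8,-0.5,-1.3,-0.002,0,0]]]'; python3 -m handwheel '[[[2.9,-0.4,1.8,-0.008,0.006,0.015],[2.9,-0.5,1.8,-0.008,0.006,0.015],[2.8,-0.6,1.8,-0.008,0.006,0.015],[2.8,-0.6,1.8,-0.008,0.006,0.015],[2.8,-0.7,1.9,-0.008,0.006,0.015]]]'; python3 -m handwheel '[[[2.8,-0.7,1.9,-0.008,0.006,0.015],[2.8,-0.8,1.9,-0.008,0.006,0.015],[2.7,-0.9,1.9,-0.008,0.006,0.015],[2.7,-0.9,1.9,-0.008,0.006,0.015],[2.7,-1.0,1.9,-0.008,0.006,0.015]]]'
python3 - <<'E'
from h import *
R=Rt(YC,np.radians(30));p,r,s=pose();print(p)
rows(cr(.045,0,.20),R)
E
```

```text
clock: 5.87
ee_pos: [0.5997, -0.2005, 0.2608]
ee_rot: [-0.144, 0.726, 0.652, 0.162]
wrist_force: [0.1, 0.6, -0.9]
width: 0.424
clock: 6.28
ee_pos: [0.596, -0.0301, 0.2395]
ee_rot: [-0.145, 0.751, 0.619, 0.181]
wrist_force: [1.4, -0.3, -1.9]
width: 0.423
clock: 6.7
ee_pos: [0.5914, 0.1408, 0.2179]
ee_rot: [-0.146, 0.773, 0.584, 0.199]
wrist_force: [0.6, -0.4, -1.5]
width: 0.422
[0.59142983 0.14081408 0.21790336]
[[[2.62,-0.97,1.93,-0.008,0.006,0.017],[2.59,-1.03,1.94,-0.008,0.006,0.017],[2.56,-1.09,1.95,-0.008,0.006,0.017],[2.53,-1.15,1.95,-0.008,0.006,0.017]]]
```

```bash
python3 -m handwheel '[[[2.6,-1.0,1.9,-0.008,0.006,0.017],[2.6,-1.0,1.9,-0.008,0.006,0.017],[2.6,-1.1,1.9,-0.008,0.006,0.017],[2.5,-1.1,1.9,-0.008,0.006,0.017],[0,0,0,0,0,0]]]';python3 -m handwheel '[[[0,0,0,0,0,0],[0,0,0,0,0,0],[0,0,0,0,0,0],[0,0,0,0,0,0]]]'
python3 - <<'E'
from h import *
p,r,s=pose();print(p,incr(p),s['q'])
R=Rt(YC,np.radians(30));rows(cr(.045,0,.20),R)
for n in("scene","top"):
    im=bot.read_camera(n);cv2.imwrite(f"pics/{n}2.png",im[:,:,::-1])
a=cv2.imread("pics/scene2.png");b=cv2.imread("pics/top2.png")
def f(im,x,y,w,h,k=6):
    return cv2.resize(im[y:y+h,x:x+w],(w*k,h*k),interpolation=cv2.INTER_CUBIC)
cv2.imwrite("pics/held.png",np.hstack([f(a,250,215,65,95),f(b,130,130,65,95)]))
E
```

```text
clock: 7.12
ee_pos: [0.5875, 0.2806, 0.2013]
ee_rot: [-0.15, 0.79, 0.555, 0.212]
wrist_force: [-0.8, 0.6, -0.5]
width: 0.425
clock: 7.45
ee_pos: [0.5907, 0.2718, 0.2011]
ee_rot: [-0.147, 0.793, 0.552, 0.212]
wrist_force: [1.1, -0.2, -0.6]
width: 0.428
[0.59074138 0.2717991  0.20109744] (np.float64(0.04197032373930531), np.float64(-0.002334916787352498), np.float64(0.20109743824788162)) [-0.26490641  0.49532998 -0.08656814  2.07336786 -1.02407149  0.41667675
  0.23278245]
[[[0.21,-0.23,0.25,0.003,0.002,-0.002]]]
```

View pics/held.png

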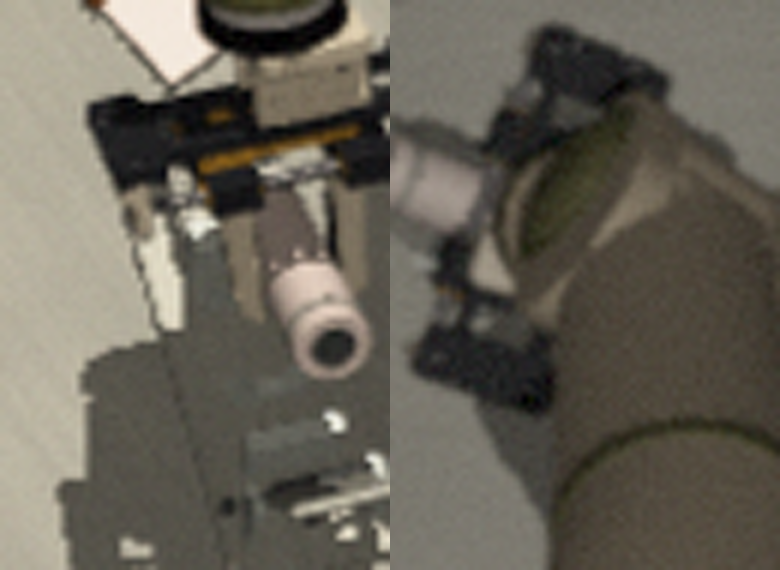

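Run:
```python
from h import *
p,r,s=pose();print(incr(p),s['q'][4:])
g=cv2.imread("pics/scene2.png",0);roi=g[265:282,297:314];m=(roi<60).astype(np.uint8)
n,l,st,c=cv2.connectedComponentsWithStats(m);print(st,c+[297,265])
for e in(-.005,0,.005):
    X=p+r@[.065+e,0,-.002];print(e,proj("scene",X),proj("top",X))
```

```text
(np.float64(0.04241208037173306), np.float64(-0.0020153681648086828), np.float64(0.20111058037477225)) [-1.02419012  0.41648203  0.23269313]
[[  0   0  17  17 259]
 [  5   5   7   6  30]] [[304.97297297 273.08108108]
 [305.23333333 272.3       ]]
-0.005 [304.95072324 271.85793867] [130.18384097 158.44444176]
0 [305.45267786 272.8448844 ] [128.65818441 157.86493809]
0.005 [305.95791178 273.83827786] [127.12713041 157.28338427]
```

Run:
```python
from h import *
R=Rt(YC,np.radians(28));rows(cr(.041,0,.08),R,step=.025)
```

```text
[[[-1.23,-0.04,2.09,0.0,-0.007,-0.0],[-1.22,-0.04,2.09,0.0,-0.007,-0.0],[-1.2,-0.04,2.1,0.0,-0.007,-0.0],[-1.19,-0.04,2.11,0.0,-0.007,-0.0],[-1.18,-0.04,2.12,0.0,-0.007,-0.0]]]
```

```bash
python3 -m handwheel '[[[-1.2,-0.04,2.1,0,-0.01,0],[-1.2,-0.04,2.1,0,-0.01,0]]]'; python3 -c "
from h import *
p,r,s=pose();print(incr(p),s['q'])"; python3 -m handwheel '[[[0,0,0,0,0,0],[0,0,0,0,0,0]]]'; python3 -c "
from h import *
p,r,s=pose();print(incr(p),s['q']);rows(cr(.041,0,.08),Rt(YC,np.radians(28)),step=.025)"
```

```text
clock: 7.72
ee_pos: [0.5904, 0.2735, 0.1536]
ee_rot: [-0.141, 0.794, 0.555, 0.205]
wrist_force: [1.0, 0.6, -2.4]
width: 0.429
(np.float64(0.04347067239465251), np.float64(-0.0014721512864093078), np.float64(0.15357977081494611)) [-0.16726821  0.57450904 -0.24453643  2.0919508  -1.02747913  0.2835261
  0.26476639]
clock: 7.88
ee_pos: [0.5892, 0.2727, 0.1518]
ee_rot: [-0.143, 0.795, 0.554, 0.203]
wrist_force: [0.2, 0.0, -1.1]
width: 0.426
(np.float64(0.042316523151179765), np.float64(-0.0005567413608005041), np.float64(0.1518040982373951)) [-0.16714719  0.57689842 -0.24228518  2.0925926  -1.02731273  0.28784783
  0.26356223]
[[[-1.19,-0.01,2.08,-0.0,-0.004,-0.001],[-1.18,-0.02,2.08,-0.0,-0.004,-0.001],[-1.17,-0.02,2.09,-0.0,-0.004,-0.001]]]
```

```bash
python3 -c "
from h import *
rows(cr(.041,0,.077),Rt(YC,np.radians(25)),step=.025)"; python3 -m handwheel '[[[-1.2,0,2.1,0,-0.02,0],[-1.1,0,2.1,0,-0.02,0]]]'; python3 -m handwheel '[[[0,0,0,0,0,0]]]'; python3 -c "
from h import *
p,r,s=pose();print(incr(p),s['q']);rows(cr(.041,0,.077),Rt(YC,np.radians(25)),step=.025)"
```

```text
[[[-1.24,-0.01,2.17,-0.0,-0.022,-0.001],[-1.19,-0.02,2.19,-0.0,-0.022,-0.001],[-1.14,-0.02,2.22,-0.0,-0.022,-0.001]]]
clock: 8.05
ee_pos: [0.5911, 0.2728, 0.1067]
ee_rot: [-0.129, 0.798, 0.557, 0.19]
wrist_force: [0.8, -0.3, -1.9]
width: 0.426
clock: 8.13
ee_pos: [0.5889, 0.2729, 0.1029]
ee_rot: [-0.131, 0.799, 0.557, 0.187]
wrist_force: [-0.3, -0.2, -1.3]
width: 0.424
(np.float64(0.042338580423570214), np.float64(-0.0002378417411222751), np.float64(0.10286461169923768)) [-0.15025049  0.65664827 -0.29596052  2.09831874 -1.02751775  0.19255427
  0.2814815 ]
[[[-0.63,-0.01,1.13,-0.0,-0.012,-0.001],[-0.62,-0.01,1.14,-0.0,-0.012,-0.001]]]
```

```bash
python3 -c "
from h import *
rows(cr(.037,0,.073),Rt(YC,np.radians(24)),step=.016)"; python3 -m handwheel '[[[-0.9,0,1.1,0,-0.02,0],[-0.9,0,1.1,0,-0.02,0]]]'; python3 -m handwheel '[[[0,0,0,0,0,0],[0,0,0,0,0,0]]]'; python3 -c "
from h import *
p,r,s=pose();print(incr(p),s['q'],np.degrees(np.arcsin(r[2,0])),np.arctan2(r[1,0],r[0,0]))"
```

```text
[[[-0.9,-0.01,1.22,-0.0,-0.021,-0.001],[-0.88,-0.01,1.24,-0.0,-0.021,-0.001]]]
clock: 8.3
ee_pos: [0.5881, 0.2667, 0.0781]
ee_rot: [-0.119, 0.802, 0.56, 0.173]
wrist_force: [0.1, -0.3, -1.5]
width: 0.426
clock: 8.47
ee_pos: [0.5869, 0.2672, 0.077]
ee_rot: [-0.12, 0.802, 0.56, 0.172]
wrist_force: [-0.6, -0.4, -1.9]
width: 0.424
(np.float64(0.036342203117017594), np.float64(-0.000343269875712303), np.float64(0.07703930777058585)) [-0.17324838  0.69075102 -0.27472972  2.10135967 -1.02731362  0.16414048
  0.28721023] 24.164655698970503 1.2192339015592075
```

```bash
python3 -m handwheel '[[[-0.24,0,0.55,0,0,0],[0,0,0,0,0,0]]]'; python3 -m handwheel '[[[-0.9,0.02,-0.4,0,0,0],[-0.9,0.02,-0.4,0,0,0],[0,0,0,0,0,0]]]'; python3 -c "
from h import *
p,r,s=pose();print(incr(p),s['q'],np.degrees(np.arcsin(r[2,0])),np.arctan2(r[1,0],r[0,0]))
im=bot.read_camera('scene');cv2.imwrite('pics/s3.png',cv2.resize(im[205:320,240:340,::-1],None,fx=5,fy=5,interpolation=cv2.INTER_CUBIC))"
```

```text
clock: 8.63
ee_pos: [0.5871, 0.267, 0.0708]
ee_rot: [-0.119, 0.802, 0.56, 0.172]
wrist_force: [0.5, 0.2, -1.5]
width: 0.422
clock: 8.88
ee_pos: [0.5805, 0.2466, 0.0711]
ee_rot: [-0.119, 0.802, 0.559, 0.172]
wrist_force: [1.0, 3.5, -2.8]
width: 0.422
(np.float64(0.014830667218026325), np.float64(-0.001375847445629517), np.float64(0.07106752301888512)) [-0.104302    0.70020492 -0.33001408  2.1270017  -1.02817777  0.13060007
  0.32379946] 24.167674490336097 1.2171082084489329
```

View pics/s3.png

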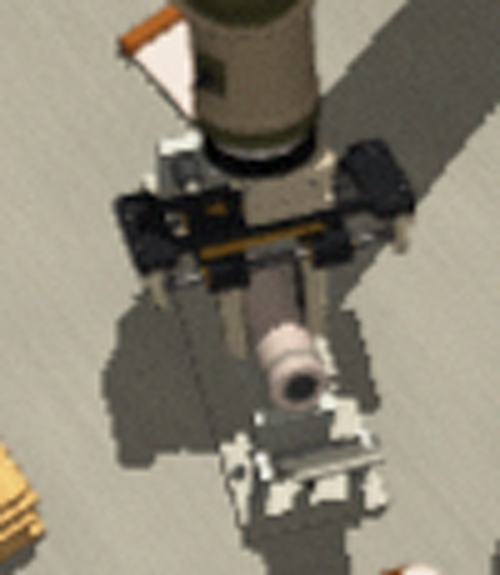

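```bash
python3 -c "
from h import *
rows(cr(-.010,0.0005,.064),Rt(YC,np.radians(19.5)),step=.007)"
```

```text
[[[-0.67,-0.04,-0.1,0.0,-0.021,-0.0],[-0.67,-0.05,-0.09,0.0,-0.021,-0.0],[-0.67,-0.05,-0.07,0.0,-0.021,-0.0],[-0.67,-0.05,-0.06,0.0,-0.021,-0.0]]]
```

```bash
python3 -m handwheel '[[[-0.7,-0.05,-0.1,0,-0.02,0],[-0.7,-0.05,-0.1,0,-0.02,0]]]'; python3 -c "
from h import *
p,r,s=pose();print(incr(p),s['q'],np.degrees(np.arcsin(r[2,0])),np.arctan2(r[1,0],r[0,0]))";python3 -m handwheel '[[[-0.7,-0.05,-0.07,0,-0.021,0],[-0.7,-0.05,-0.06,0,-0.021,0],[0,0,0,0,0,0]]]'; python3 -c "
from h import *
p,r,s=pose();print(incr(p),s['q'],np.degrees(np.arcsin(r[2,0])),np.arctan2(r[1,0],r[0,0]))"
```

```text
clock: 9.1
ee_pos: [0.5764, 0.2366, 0.0679]
ee_rot: [-0.108, 0.805, 0.562, 0.157]
wrist_force: [4.3, 4.8, -0.9]
width: 0.423
(np.float64(0.003933203198688485), np.float64(-0.0009545238332396953), np.float64(0.06792262022409115)) [-0.16294314  0.68805435 -0.24527915  2.13107867 -1.00609409  0.16304415
  0.29583216] 21.988849974813355 1.218780681881659
clock: 9.35
ee_pos: [0.5711, 0.2249, 0.0644]
ee_rot: [-0.096, 0.808, 0.565, 0.14]
wrist_force: [4.1, 5.3, -0.5]
width: 0.424
(np.float64(-0.008778420727988775), np.float64(-3.078347101634446e-05), np.float64(0.06439812356894498)) [-0.22341314  0.67921295 -0.15884186  2.13700231 -0.97822155  0.19312909
  0.26454571] 19.563112982625526 1.2207524017946043
```

```bash
python3 -c "
from h import *
rows(cr(-.008,0,.0435),Rt(YC,0),step=.003)"
```

```text
[[[-0.09,-0.0,0.29,0.001,-0.049,0.0],[-0.08,-0.0,0.29,0.001,-0.049,0.0],[-0.06,-0.0,0.29,0.001,-0.049,0.0],[-0.05,-0.0,0.3,0.001,-0.049,0.0],[-0.03,-0.0,0.3,0.001,-0.049,0.0]]]
[[[-0.02,-0.0,0.3,0.001,-0.049,0.0],[-0.0,-0.0,0.3,0.001,-0.049,0.0]]]
```

```bash
python3 -m handwheel '[[[-0.1,0,0.3,0,-0.049,0],[-0.1,0,0.3,0,-0.049,0],[-0.06,0,0.3,0,-0.049,0],[-0.05,0,0.3,0,-0.049,0]]]'; python3 -c "
from h import *
p,r,s=pose();print(incr(p),s['q'],np.degrees(np.arcsin(r[2,0])))
rows(cr(-.008,0,.0435),Rt(YC,0),step=.003)"
```

```text
clock: 9.68
ee_pos: [0.5721, 0.2253, 0.0522]
ee_rot: [-0.039, 0.818, 0.571, 0.061]
wrist_force: [4.9, 4.3, -3.5]
width: 0.421
(np.float64(-0.008146016321788099), np.float64(-0.0008492799002355033), np.float64(0.05217600693027783)) [-0.58441052  0.71324096  0.25649633  2.07126372 -0.80578287  0.37786698
  0.00610769] 8.312982469478634
[[[-0.04,-0.03,0.29,0.002,-0.048,-0.0],[-0.02,-0.03,0.29,0.002,-0.048,-0.0],[-0.01,-0.03,0.29,0.002,-0.048,-0.0]]]
```

```bash
python3 -m handwheel '[[[-0.04,-0.03,0.29,0.002,-0.048,0],[-0.02,-0.03,0.29,0.002,-0.048,0],[0,-0.03,0.2,0.002,-0.048,0],[0,0,0,0,0,0],[0,0,0,0,0,0]]]'; python3 -c "
from h import *
p,r,s=pose();print(incr(p),s['q'],np.degrees(np.arcsin(r[2,0])),np.arctan2(r[1,0],r[0,0]),s['wrist_force'],s['wrist_torque'])
rows(cr(-.003,0,.0425),Rt(YC,0),step=.003)
for n in('scene','top'):
  im=bot.read_camera(n);cv2.imwrite(f'pics/{n}4.png',im[:,:,::-1])
a=cv2.imread('pics/scene4.png');cv2.imwrite('pics/s4.png',cv2.resize(a[205:320,240:340],None,fx=5,fy=5,interpolation=cv2.INTER_CUBIC))"
```

```text
clock: 10.1
ee_pos: [0.5716, 0.2278, 0.0438]
ee_rot: [-0.001, 0.819, 0.573, 0.002]
wrist_force: [5.0, 5.8, 0.8]
width: 0.419
(np.float64(-0.005921173826503312), np.float64(0.0004408788170047235), np.float64(0.04379862841837326)) [-0.75849985  0.77756416  0.45118668  2.00901473 -0.68909346  0.50690553
 -0.15214664] 0.22178907537946074 1.2213388566307037 [5.00420421 5.82330183 0.79286772] [ 1.23028763 -1.13242331 -0.17246218]
[[[0.15,0.02,0.07,-0.0,-0.002,0.001],[0.15,0.02,0.07,-0.0,-0.002,0.001]]]
```

View pics/s4.png

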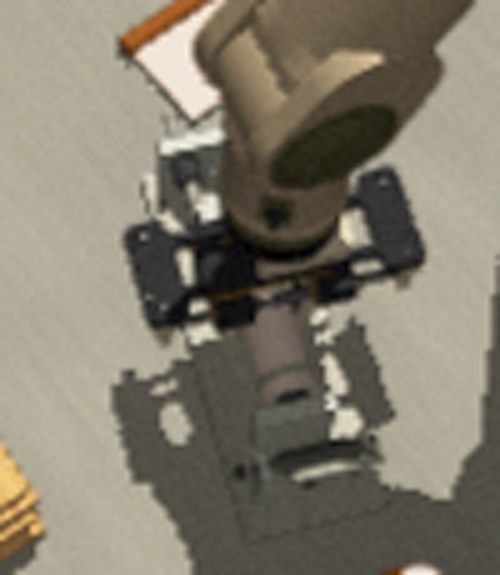

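The roller is level between the carriage and the cheek (crop (285,350)). I'll ease toward the cheek and release.

```bash
python3 -m handwheel '[[[0.2,0,0.05,0,-0.002,0],[0.2,0,0,0,0,0],[0,0,0,0,0,0],[0,0,0,0,0,0]]]';python3 -m handwheel '[[[0,0,0,0,0,0],[0,0,0,0,0,0],[0,0,0,0,0,0],[0,0,0,0,0,0],[0,0,0,0,0,0]]]' 0.3;python3 -m handwheel '[[[0,0,0,0,0,0],[0,0,0,0,0,0],[0,0,0,0,0,0],[0,0,0,0,0,0],[0,0,0,0,0,0]]]' 0
```

```text
clock: 10.53
ee_pos: [0.5722, 0.2287, 0.0435]
ee_rot: [-0.001, 0.82, 0.572, -0.0]
wrist_force: [4.7, 1.6, 5.1]
width: 0.423
clock: 10.95
ee_pos: [0.5694, 0.2279, 0.0422]
ee_rot: [-0.002, 0.82, 0.572, -0.003]
wrist_force: [-0.2, -0.5, -0.3]
width: 0.69
clock: 11.37
ee_pos: [0.5701, 0.2281, 0.0425]
ee_rot: [-0.002, 0.82, 0.572, -0.002]
wrist_force: [-1.1, 0.6, -0.4]
width: 0.984
```

```bash
python3 -m handwheel '[[[0,0,-1,0,0,0],[0,0,-2,0,0,0],[0,0,-3,0,0,0],[0,0,-4,0,0,0],[0,0,-4,0,0,0]]]'; python3 -m handwheel '[[[0,0,-4,0,0,0],[-2.5,-2,-3,0,0,0],[-2.5,-2,0,0,0,0],[-2.5,-2,0,0,0,0],[-2.5,-2,0,0,0,0]]]' 1
python3 -c "
from h import *
p,r,s=pose();print(incr(p),s['q'])
for n in('scene','top'):
  im=bot.read_camera(n);cv2.imwrite(f'pics/{n}5.png',im[:,:,::-1])
a=cv2.imread('pics/scene5.png');b=cv2.imread('pics/top5.png')
f=lambda im,x,y,w,h,k=5:cv2.resize(im[y:y+h,x:x+w],(w*k,h*k),interpolation=cv2.INTER_CUBIC)
cv2.imwrite('pics/s5.png',np.hstack([f(a,250,215,70,100),f(b,120,135,90,100)]))"
```

```text
clock: 11.78
ee_pos: [0.5703, 0.2275, 0.1842]
ee_rot: [-0.001, 0.82, 0.572, -0.003]
wrist_force: [0.8, -0.1, 0.2]
width: 1.002
clock: 12.2
ee_pos: [0.4618, 0.1618, 0.2526]
ee_rot: [-0.002, 0.82, 0.572, -0.001]
wrist_force: [-0.6, 0.3, 0.4]
width: 0.692
(np.float64(-0.10574327848261496), np.float64(0.08083159179301384), np.float64(0.2526107679114313)) [-1.01967337  0.37260656  0.77520121  2.13669336 -0.37716743  0.7731687
 -0.35466346]
```

View pics/s5.png

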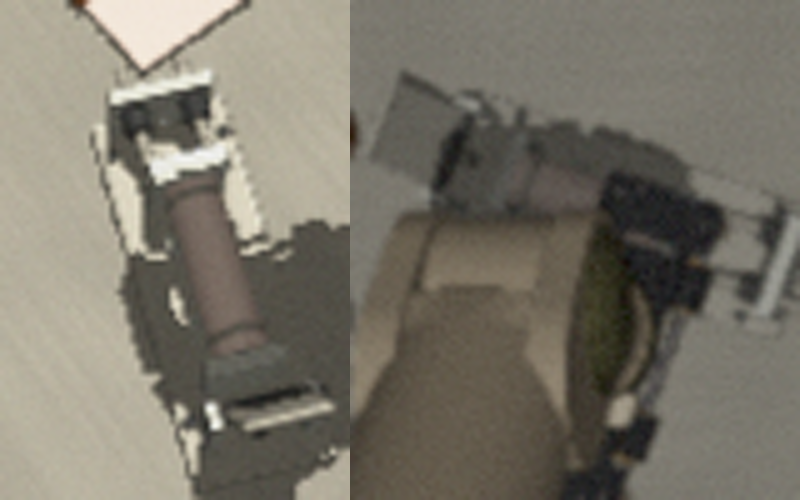

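```bash
python3 -c "
from h import *
rows(cr(.172,-.006,.25),Rt(YC,0),step=.036)"
```

```text
[[[3.12,0.98,0.01,-0.001,0.0,-0.0],[3.12,0.98,0.01,-0.001,0.0,-0.0],[3.12,0.98,0.01,-0.001,0.0,-0.0],[3.12,0.98,0.02,-0.001,0.0,-0.0],[3.12,0.98,0.02,-0.001,0.0,-0.0]]]
[[[3.12,0.99,0.02,-0.001,0.0,-0.0],[3.12,0.99,0.02,-0.001,0.0,-0.0],[3.12,0.99,0.02,-0.001,0.0,-0.0],[3.12,0.99,0.02,-0.001,0.0,-0.0]]]
```

```bash
python3 -m handwheel '[[[3.1,1,0,0,0,0],[3.1,1,0,0,0,0],[3.1,1,0,0,0,0],[3.1,1,0,0,0,0],[3.1,1,0,0,0,0]]]'; python3 -m handwheel '[[[3.1,1,0,0,0,0],[3.1,1,0,0,0,0],[3.1,1,0,0,0,0],[3.1,1,0,0,0,0],[0,0,0,0,0,0]]]';python3 -m handwheel '[[[0,0,0,0,0,0],[0,0,0,0,0,0],[0,0,0,0,0,0]]]'
python3 -c "
from h import *
p,r,s=pose();print(incr(p),s['q'],r)
rows(cr(.172,-.006,.137),Rt(YC,0),step=.025)
for n in('scene','top'):
  im=bot.read_camera(n);cv2.imwrite(f'pics/{n}6.png',im[:,:,::-1])
a=cv2.imread('pics/scene6.png');b=cv2.imread('pics/top6.png')
f=lambda im,x,y,w,h,k=5:cv2.resize(im[y:y+h,x:x+w],(w*k,h*k),interpolation=cv2.INTER_CUBIC)
cv2.imwrite('pics/s6.png',np.hstack([f(a,255,250,80,110),f(b,80,125,80,110)]))"
```

```text
clock: 12.72
ee_pos: [0.5646, 0.2926, 0.2516]
ee_rot: [-0.002, 0.82, 0.573, -0.002]
wrist_force: [0.2, -0.1, 0.2]
width: 0.248
clock: 13.13
ee_pos: [0.6456, 0.3997, 0.2495]
ee_rot: [-0.002, 0.818, 0.575, -0.001]
wrist_force: [-1.4, 1.0, -0.1]
width: 0.008
clock: 13.38
ee_pos: [0.6436, 0.3923, 0.251]
ee_rot: [-0.001, 0.82, 0.572, -0.002]
wrist_force: [-0.6, 0.2, -0.6]
width: 0.004
(np.float64(0.17327008812938793), np.float64(-0.010463094087583254), np.float64(0.25104770278369926)) [-1.00397726  0.71429312  0.69584922  1.53454249 -0.49818873  1.0812112
 -0.54145338] [[ 3.45920500e-01  9.38247864e-01 -5.47296562e-03]
 [ 9.38261040e-01 -3.45927803e-01 -4.19223145e-04]
 [-2.28658619e-03 -4.99005253e-03 -9.99984935e-01]]
[[[-0.02,-0.08,2.28,-0.001,0.0,-0.0],[-0.02,-0.08,2.28,-0.001,0.0,-0.0],[-0.02,-0.08,2.28,-0.001,0.0,-0.0],[-0.02,-0.08,2.28,-0.001,0.0,-0.0],[-0.02,-0.09,2.28,-0.001,0.0,-0.0]]]
```

View pics/s6.png

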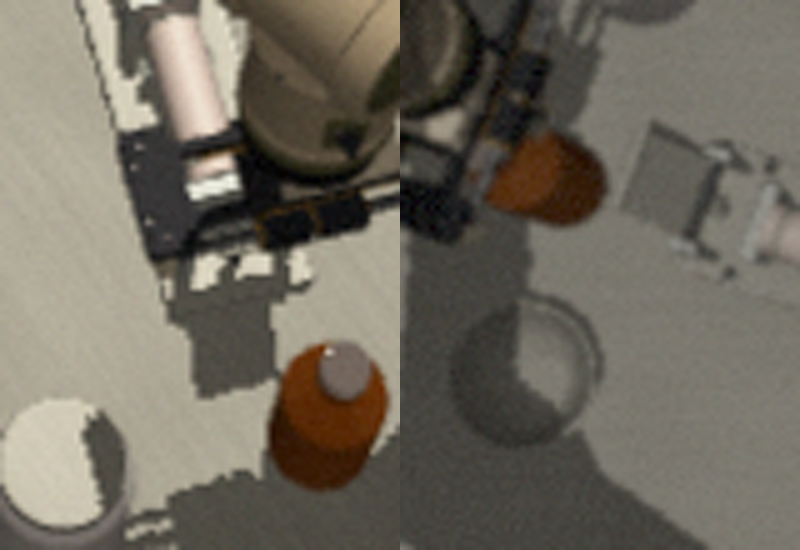

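```bash
python3 -c "
from h import *
p,r,s=pose();print(p,incr(p),proj('top',p),proj('top',p+r@[0,0,.017]))
for q in((130.6,148.6),(123.6,165.6)): print(incr(plane('top',q,.138)))
for y in (-.029,.029): print(proj('top',cr(.1427,y,.136)))
print(proj('top',cr(.234,.019,.16)),proj('top',cr(.165,0,.12)))"
```

```text
[0.6435305  0.39250033 0.25130856] (np.float64(0.1734719990580464), np.float64(-0.010341195348323994), np.float64(0.25130855942392605)) [105.49408443 146.66465037] [107.53289778 147.72363723]
(np.float64(0.13890895000017073), np.float64(-0.03884985010077466), np.float64(0.1379999999999999))
(np.float64(0.1403384778560405), np.float64(0.023770410476857882), np.float64(0.1379999999999999))
[128.71829599 151.02924006]
[122.59713733 166.89318718]
[ 95.95923855 154.15108008] [121.19880555 157.58724671]
```

```bash
python3 -m handwheel '[[[0,0,2.3,0,0,0],[0,0,2.3,0,0,0],[0,0,2.3,0,0,0],[0,0,2.3,0,0,0],[0,0,2.2,0,0,0]]]';python3 -m handwheel '[[[0,0,0,0,0,0],[0,0,0,0,0,0]]]'
python3 -c "
from h import *
p,r,s=pose();print(incr(p),s['q'])
for n in('scene','top'):
  im=bot.read_camera(n);cv2.imwrite(f'pics/{n}7.png',im[:,:,::-1])
a=cv2.imread('pics/scene7.png');b=cv2.imread('pics/top7.png')
f=lambda im,x,y,w,h,k=5:cv2.resize(im[y:y+h,x:x+w],(w*k,h*k),interpolation=cv2.INTER_CUBIC)
cv2.imwrite('pics/s7.png',np.hstack([f(a,255,250,80,110),f(b,80,125,80,110)]))"
```

```text
clock: 13.9
ee_pos: [0.6428, 0.393, 0.1362]
ee_rot: [-0.002, 0.82, 0.572, -0.002]
wrist_force: [-0.1, 0.4, 0.2]
width: 0.008
clock: 14.07
ee_pos: [0.6426, 0.3929, 0.1364]
ee_rot: [-0.002, 0.82, 0.572, -0.003]
wrist_force: [0.8, 0.3, 0.3]
width: 0.0
(np.float64(0.1735061274758078), np.float64(-0.009324881473992306), np.float64(0.13644815429195492)) [-0.96890363  0.817967    0.62194658  1.62520142 -0.57886793  0.89693301
 -0.47545035]
```

View pics/s7.png

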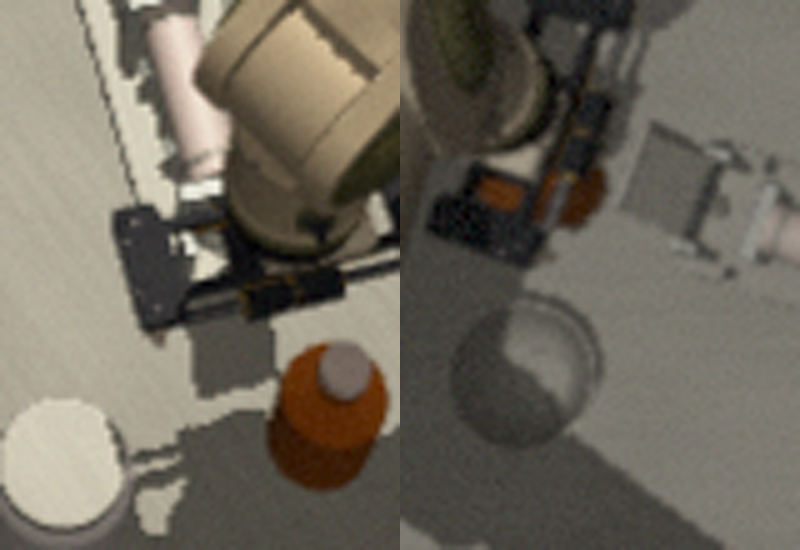

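The closed fingers are down behind the flap, with no contact and clear of the oil bottle. Now pushing toward -x.

```bash
python3 -m handwheel '[[[-1,0,0,0,0,0],[-1,0,0,0,0,0],[-1,0,0,0,0,0]]]';python3 -m handwheel '[[[-1,0,0,0,0,0],[-1,0,0,0,0,0]]]';python3 -m handwheel '[[[-1,0,0,0,0,0],[-0.7,0,0,0,0,0],[0,0,0,0,0,0],[0,0,0,0,0,0]]]'
python3 -c "
from h import *
p,r,s=pose();print(incr(p),s['q'])
for n in('scene','top'):
  im=bot.read_camera(n);cv2.imwrite(f'pics/{n}8.png',im[:,:,::-1])
a=cv2.imread('pics/scene8.png');b=cv2.imread('pics/top8.png')
f=lambda im,x,y,w,h,k=5:cv2.resize(im[y:y+h,x:x+w],(w*k,h*k),interpolation=cv2.INTER_CUBIC)
cv2.imwrite('pics/s8.png',np.hstack([f(a,255,250,80,110),f(b,80,125,80,110)]))"
```

```text
clock: 14.42
ee_pos: [0.6335, 0.3654, 0.1385]
ee_rot: [-0.002, 0.82, 0.572, -0.0]
wrist_force: [2.4, 3.0, 3.9]
width: 0.007
clock: 14.58
ee_pos: [0.6255, 0.3452, 0.1374]
ee_rot: [-0.002, 0.82, 0.572, -0.002]
wrist_force: [0.8, 1.1, 0.5]
width: 0.005
clock: 14.92
ee_pos: [0.6198, 0.3299, 0.1367]
ee_rot: [-0.002, 0.82, 0.572, -0.003]
wrist_force: [-0.2, -0.8, 0.5]
width: 0.005
(np.float64(0.10655925816980479), np.float64(-0.009647354766065612), np.float64(0.13667602959413494)) [-0.93114223  0.75997937  0.61320731  1.75620687 -0.57738501  0.81890805
 -0.39130684]
```

View pics/s8.png

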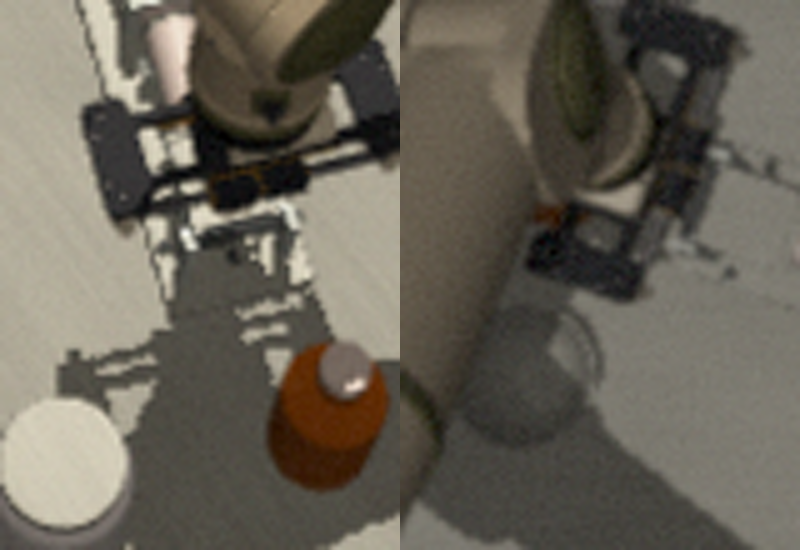

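Force peaked at about 4 N and then vanished, and the flap is gone from its open position, so it appears to have snapped over. I'll retreat upward and look.

```bash
python3 -m handwheel '[[[0,0,-2,0,0,0],[0,0,-3,0,0,0],[0,0,-4,0,0,0],[0,0,-4,0,0,0],[-2,-2,0,0,0,0]]]';python3 -m handwheel '[[[-3,-2.5,0,0,0,0],[-3,-2.5,0,0,0,0],[-3,-2.5,0,0,0,0],[-3,-2.5,0,0,0,0],[-3,-2.5,0,0,0,0]]]';python3 -m handwheel '[[[-3,-2,0,0,0,0],[-3,-2,0,0,0,0],[-3,-1,0,0,0,0],[0,0,0,0,0,0],[0,0,0,0,0,0]]]';python3 -m handwheel '[[[0,0,0,0,0,0],[0,0,0,0,0,0],[0,0,0,0,0,0],[0,0,0,0,0,0],[0,0,0,0,0,0]]]'
python3 -c "
from h import *
p,r,s=pose();print(p,incr(p),s['q'])
for n in('scene','top'):
  im=bot.read_camera(n);cv2.imwrite(f'pics/{n}9.png',im[:,:,::-1])
a=cv2.imread('pics/scene9.png');b=cv2.imread('pics/top9.png')
f=lambda im,x,y,w,h,k=5:cv2.resize(im[y:y+h,x:x+w],(w*k,h*k),interpolation=cv2.INTER_CUBIC)
cv2.imwrite('pics/s9.png',np.hstack([f(a,255,222,65,100),f(b,115,135,95,100)]))"
```

```text
clock: 15.43
ee_pos: [0.6015, 0.3214, 0.2742]
ee_rot: [0.0, 0.82, 0.573, 0.004]
wrist_force: [1.0, -0.0, 0.2]
width: 0.005
clock: 15.85
ee_pos: [0.4245, 0.2205, 0.2676]
ee_rot: [-0.002, 0.82, 0.573, -0.002]
wrist_force: [-0.8, 0.1, 0.4]
width: 0.007
clock: 16.27
ee_pos: [0.3474, 0.1537, 0.2686]
ee_rot: [-0.002, 0.82, 0.573, -0.002]
wrist_force: [0.8, 0.8, 0.8]
width: 0.006
clock: 16.68
ee_pos: [0.3485, 0.1539, 0.2681]
ee_rot: [-0.001, 0.82, 0.572, -0.002]
wrist_force: [0.4, -0.1, 0.5]
width: 0.011
[0.34846065 0.15392165 0.26809721] (np.float64(-0.1521220710081351), np.float64(0.1845572503501926), np.float64(0.2680972140720986)) [-1.31201177  0.17953359  0.89841766  2.32358572 -0.21488001  0.72217597
 -0.61048078]
```

View pics/s9.png

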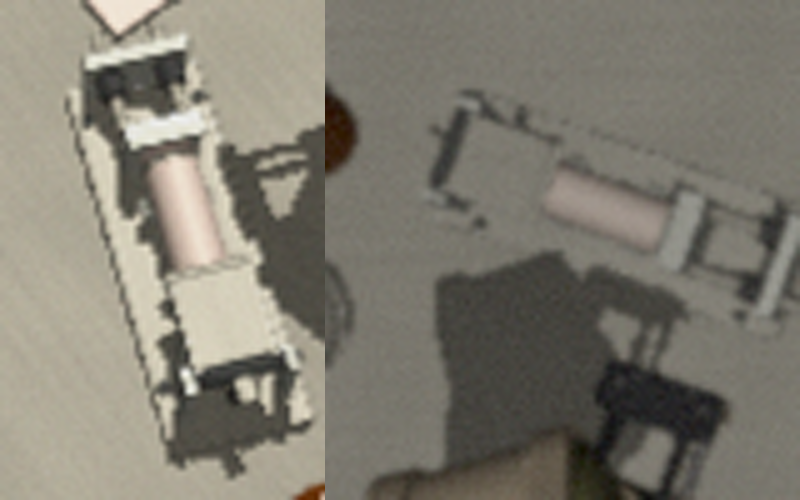

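View pics/scene9.png

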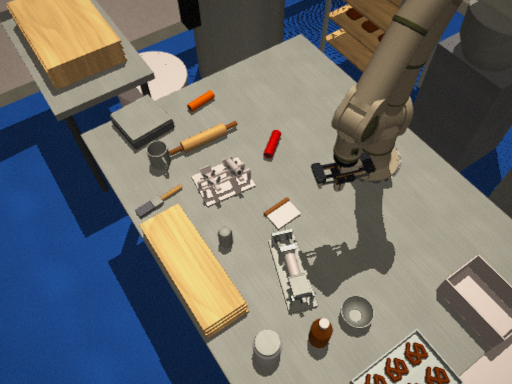

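The keeper lies flat over the roller's cheek end (top view, crop (500,160)), with the roller between the carriage and the cheek. One last numeric check follows.

```bash
python3 -c "
from h import *
b=cv2.imread('pics/top9.png',0);a=cv2.imread('pics/scene9.png',0)
def c(im,x0,y0,x1,y1):
  r=im[y0:y1,x0:x1];th=.5*np.percentile(r,60)+.5*np.percentile(r,99);n,l,s,ce=cv2.connectedComponentsWithStats((r>th).astype(np.uint8));i=1+np.argmax(s[1:,4]);return ce[i]+[x0,y0]
pt=c(b,180,170,198,192);ps=c(a,276,242,300,253);print(pt,ps,incr(plane('top',pt,.084)),incr(plane('scene',ps,.084)))
# old
b0=cv2.imread('pics/top0.png',0);p0=c(b0,172,165,192,192);print(incr(plane('top',p0,.084)))
for q in(((545-325)/5+115-.4,(212)/5+135-.4),((562-325)/5+115-.4,145/5+135-.4)):print('flap edge',incr(plane('top',q,.076)))
d=cv2.absdiff(cv2.imread('pics/scene0.png',0),a)
for n,(x,y) in dict(shaker=(225,238),scraper=(282,212),oil=(320,332),bowl=(357,312),pin=(205,138),thin=(232,165)).items():print(n,d[y-10:y+10,x-12:x+12].mean())
"
```

```text
[185.57142857 180.66071429] [287.59375 247.09375] (np.float64(-0.06512769434395715), np.float64(-0.00023826669431183643), np.float64(0.08400000000000007)) (np.float64(-0.06593590225189083), np.float64(-0.001947053977390631), np.float64(0.08400000000000007))
(np.float64(-0.04531767321241413), np.float64(0.0015682822402520876), np.float64(0.08400000000000007))
flap edge (np.float64(0.03144311655895843), np.float64(0.018951002237577185), np.float64(0.07600000000000007))
flap edge (np.float64(0.03700060848918281), np.float64(-0.029910543292060048), np.float64(0.07600000000000007))
shaker 2.9375
scraper 2.58125
oil 4.716666666666667
bowl 2.73125
pin 2.683333333333333
thin 3.004166666666667
```

The carriage sits 20 mm back, which is the seated value. The flap edge is at x of about 34 mm (shut), and the bystanders haven't moved.

```bash
python3 -c "
from cell import bot
print(bot.hand_in())"
```

```text
the job is handed in; nothing more can be done
None
```

I fitted the thick roller in the cradle, tipped the keeper shut over its cheek end, and handed the job in at about 17 s of the 58 s. `hand_in()` gives no verdict, so success rests on the checks below.

**What I did:** I took the roller from the far lane at about 25°, slipped its low end under the hood and pressed the carriage back about 31 mm. I then swung the roller level, let go, and tipped the keeper past its snap point with the closed fingers.

**Last checks:**
- **Carriage:** it is pressed back about 20 mm, the value with the roller seated.
- **Keeper:** its free edge is at cradle x of about 31 to 37 mm, so it lies flat over the roller's end. I judged its angle from the pictures; there is no joint reading.
- **Other things:** the thin roller, shaker, scraper, oil, bowl and pin look unchanged in the scene picture. The arm is clear of everything, and the wrist force is back to noise level.

**What disagreed or was tight:**
- **Cameras:** the two views differed by about 3 mm along y, so I used the average.
- **Arm reach:** over the cradle, joints 5 and 6 came close to their limits (-1.03 of -1.05 and 0.13 of 0.11). I therefore entered at about 24°, just under the suggested 25 to 35°.

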